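Press down the cover of the case in the carton

ROBOT

A 6-joint arm with a two-finger parallel gripper is mounted at the origin on the work surface. World frame = base frame: x ahead of the robot, y to its left, z up, the work surface at z = 0. Lengths are in m, angles in rad, forces in N, time in s.
With the tool pointing down it reaches from about 0.375 to 0.975 m from the base axis. Payload 3.8 kg.
Tool frame: the origin (TCP) lies at the very end of the fingers, on their centre line; the grasp point (between the pads) lies 19 mm behind it; z points along the fingers, y is the line along which they close (so a half turn about z gives the same grasp; the last joint's range is limited). The gripper opens to 85 mm and grips with 20 to 120 N. Pads are 22 mm wide; open, the fingers measure 114 mm over their backs; the gripper's body (76 mm by 85 mm) begins 54 mm behind the grasp point. The pads swing forward as they close: fully open they stand 13 mm farther back than shut.
Start: joints at [-1.275, 0.264, 1.604, -0, 1.274, -0.037], TCP at [0.221, -0.638, 0.231] pointing down, gripper open.
Joint ranges: [-2.63, 2.63], [-0.94, 2.18], [0.31, 2.57], [-1.31, 4.45], [0, 2.66], [-2.55, 2.55]. Speed limits (rad/s): [2.57, 2.57, 3.14, 3.14, 3.14, 3.14].

INTERFACE

Orientations are given as a rotation vector (axis times angle).
In Python, from workcell import bot, vision gives the robot as it stands. The module is installed in compiled form; this text tells all that it offers.
- The arm moves only by the tool play_rows, never from a script. Its argument "moves" is a list that holds one entry, the list of rows, each a list of 7 numbers: the turn, a rotation vector about the tool's x, y, z as a fraction of full scale, then the shift along the tool's x, y, z as a fraction of full scale, then the finger opening in mm, from 0 to 85.4. In form: [[[ax, ay, az, x, y, z, jaw], ...]]. A call has 1 to 5 rows; each row shifts and turns the commanded pose from where the row before left it, along the tool's axes as they then stand; what a row does not reach is not made up. Full scale, the value 1, is 0.1 m for a shift and 0.5 rad for a turn. A row lasts 1/12 s, in which the tool goes at most 41.7 mm and 7.16 degrees, less where a joint would pass 70% of its speed; a pose out of reach is approached as far as the arm can. A call with a number of a shift or a turn outside -1 to 1 is refused whole. A call with a gripper value outside its range is refused whole. The fingers move at their own pace and stop on an object; "newtons" is the grip in N (left out, the last holds). Time passes only in rows, so rows that do not move let the fingers close. It gives the time, the measured TCP pose, the force, the opening and the grip force at its end, in the units of the state.
- bot.read_state(): the state, without advancing time (a new reading comes with each control period).
- vision.read_camera(name): name is "scene" or "top" or "wrist"; returns a dict with "image" (384x512x3 uint8, red, green, blue), "depth" (384x512 float32, m along the optical axis (not along the pixel's ray), 0 where there is no reading), "K" (3x3 intrinsics, pixels), "dist" ([k1, k2, p1, p2, k3] as OpenCV has them; the pictures are not rectified), "R" (3x3) and "t" (3): a world point X has camera coordinates R X + t. Camera axes: x right, y down, z forward; pixel columns grow to the right and rows downward; lengths in m; the calibration is good to about 2 mm. A picture is of the moment at which its call begins.
- bot.finish_job(): hands the job in; it is judged then, once.
The state is a dict: "time": time; "q": joint angles; "joint_vel": joint speeds; "joint_torque": joint torques, N m; "tool_pos": TCP position; "tcp_rot": TCP orientation; "wrist_force": force on the tool from outside, world axes, zero at the start; "torque": the same for the moment, N m; "width": opening from 0.0 (shut) to 1.0 (fully open); "grip_force": force on a finger pad.
Only numpy, scipy, OpenCV 4.12 (cv2) and the standard library are available. Lean on these libraries where they do the work, as an engineer would, in place of code of your own. Each camera call takes 0.05 s, during which the arm holds its last target. There are 200 camera calls.

TASK

Fold both ajar flaps of the cardboard carton well back, past upright, so that they stay open. Then press the loose aluminium cover plate of the blue case inside the carton down until it sits fully home and level on its ledge. Leave the paint can, the white tub and the wooden offcut where they are.

Things in the scene. Friction and masses are not known exactly. Their poses are not given: they have to be found in the camera images.
- carton: Fixed open-topped brown carton 180 (x) x 190 (y) x 125 mm high, walls 5 mm, two short flaps hanging outside its x walls. Origin: centre of its underside, z up. A blue steel case 150 x 150 mm is fixed in it, rim 97 mm above the carton's underside. The loose cover plate lies inside the case's rim, over a ledge 75 mm above the carton's underside.
- flap_left (a joint): Carton flap on the +y side: 0 = closed (level, pointing inward), 1.57 = upright, 2.5 = fully back. Starts ajar at 0.5 to 0.85, stays where it is left (stiff crease, 0.05 N m). 60 mm from crease to free edge, 172 mm wide, 4 mm thick; the crease runs along the carton's x at y = +93, z = 125 mm in the carton's frame.
- flap_right (a joint): The same for the flap on the carton's -y side; its crease is at y = -93 mm, z = 125 mm in the carton's frame. It also opens upward and outward.
- flap_left_edge (a point): Middle of the free edge of the +y flap.
- flap_right_edge (a point): Middle of the free edge of the -y flap.
- cover: Loose flat aluminium plate 134 x 134 x 6 mm, about 0.3 kg, five black slots, four dark screw heads. Origin: centre of its underside, z up. It starts 5 to 20 mm too high, often tilted, on two stiff orange strips (along x, at y = +56 and -56 mm) that slide down at about 6 N each and stay down. 3 mm play to the case's walls on each side.
- cover_left (a point): Middle of the plate's +y edge, on its underside.
- cover_right (a point): Middle of the plate's -y edge, on its underside.
- seat (a point): Centre of the ledge plane on which the plate must lie, 75 mm above the carton's underside; axes as the carton's. When home, the plate's underside is at this height and its top 6 mm higher (44 mm below the carton's rim).
- paint_can: Steel paint can with a blue label, 80 mm diameter, 110 mm high, on the bench beyond the carton. Origin: centre of its underside. Bystander.
- tub: White plastic tub with a yellow-topped lid, 100 mm diameter, 63 mm high, on the bench beyond the carton. Origin: centre of its underside. Bystander.
- offcut: Wooden offcut 35 x 140 x 18 mm lying on the bench on the robot's side of the carton. Origin: centre of its underside. Bystander.
Things that resemble listed ones, but are neither listed nor needed, are in the scene too. Of the things that look like the cover, the middle-sized one is meant.

How it is judged:
On the way, in this order (a step that is already met when the one before it is completed fails the run):
1. both flaps are folded back past upright (beyond 1.7 rad) (value of joint each of flap_left, flap_right above 1.7 rad), for 0.2 s.
2. the cover plate is down and level on its ledge (z of cover_left in the frame of seat between -0.004 and 0.003 m and z of cover_right in the frame of seat between -0.004 and 0.003 m and angle between cover's own z axis and vertical below 0.03 rad), for 0.2 s.
At the end, for the whole second after the job is handed in: Both flaps stand folded back beyond 1.7 rad; the cover plate lies at rest in the case with the underside of both its y edges within 3 mm above the ledge (and not more than 4 mm under it) and tilted less than 0.03 rad (all of step 1 and all of step 2 and linear speed of cover below 0.02 m/s); the robot touches nothing.
It fails at once if the paint can is moved by more than 30 mm (distance of paint_can from where it was at the start of the episode above 0.03 m).
It fails at once if the tub is moved by more than 30 mm (distance of tub from where it was at the start of the episode above 0.03 m).
It fails at once if the offcut is moved by more than 30 mm (distance of offcut from where it was at the start of the episode above 0.03 m).
It also fails if it takes over 59 s, if anything falls off the work surface, if the arm or the gripper's body presses on something with over 40 N, if the wrist force passes 120 N, or if a joint passes its speed limit or range.

## Working session

There is one attempt and no reset: what is moved stays moved. The work goes in short steps, Python scripts to look and compute and a tool call to move; the robot and the scene stay as the last step left them, time stands still between calls to the robot, and variables do not carry over. Pictures are saved under pics/ and viewed, at most 10 in all, crops included, and the job is handed in when it is done.

Besides the shell and the picture viewer there is one more tool, called after "Emit:" by a JSON object that holds its "api" and its "payload", one argument or row to a line. play_rows: Moves the arm, as the interface text tells. Its arguments: {"type":"object","properties":{"moves":{"type":"array","items":{"type":"array","items":{"type":"array","items":{"type":"number"}}}},"newtons":{"type":"number"}},"required":["moves"]}

```bash
mkdir -p pics; cat > h.py <<'E'
import numpy as np, cv2
from workcell import bot, vision
from scipy.spatial.transform import Rotation as Ro
def cam(n):
    c=vision.read_camera(n); np.savez(f'{n}.npz',**{k:np.asarray(v) for k,v in c.items()}); return c
def load(n): return dict(np.load(f'{n}.npz'))
def cloud(c):
    h,w=c['depth'].shape; u,v=np.meshgrid(np.arange(w),np.arange(h))
    p=cv2.undistortPoints(np.stack([u,v],-1).reshape(-1,1,2).astype(float),c['K'],c['dist']).reshape(h,w,2)
    X=np.dstack([p,np.ones((h,w))])*c['depth'][...,None]
    return (X-c['t'])@c['R']
def save(c,n,crop=None,s=1):
    im=c['image'][...,::-1]
    if crop: u0,v0,u1,v1=crop; im=im[v0:v1,u0:u1]
    cv2.imwrite(f'pics/{n}.png',cv2.resize(im,None,fx=s,fy=s,interpolation=cv2.INTER_CUBIC))
E
python3 - <<'E'
from h import *
a=cam('scene');b=cam('top')
im=np.vstack([a['image'],b['image']])[...,::-1]
cv2.imwrite('pics/a.png',cv2.resize(a['image'][...,::-1],(780,585)));cv2.imwrite('pics/b.png',cv2.resize(b['image'][...,::-1],(780,585)))
print(bot.read_state())
for c in (a,b): print(c['R'],-c['R'].T@c['t'])
E
```

```text
{'time': 0.1, 'q': array([-1.27488528e+00,  2.64684738e-01,  1.60527191e+00, -8.10023578e-06,
        1.27369820e+00, -3.69273741e-02]), 'joint_vel': array([-3.41196161e-05, -2.01983396e-03, -3.40833597e-03,  1.72649392e-03,
       -1.27933232e-03,  7.36230579e-04]), 'joint_torque': array([ 8.33179838e-04, -5.16708255e+01, -3.68588769e+01,  1.10114927e-04,
        6.33924210e-03, -3.09178517e-05]), 'tool_pos': array([ 0.22032162, -0.63731538,  0.23006324]), 'tcp_rot': array([-3.09617287e+00, -5.20076516e-01,  4.30070773e-04]), 'wrist_force': array([ 0.13323648,  0.27933018, -0.11670644]), 'torque': array([ 0.00515817, -0.00901418,  0.01877743]), 'grip_force': 0.0, 'width': 1.004183724150522}
[[ 0.36979056  0.9290225  -0.01312022]
 [ 0.67516883 -0.27839332 -0.68311362]
 [-0.6382805   0.2437506  -0.73019425]] [ 1.23922124 -0.2341183   0.84134373]
[[-0.02455627 -0.99969731  0.00150966]
 [-0.99226167  0.02418971 -0.12178523]
 [ 0.12171185 -0.00448857 -0.99255533]] [0.46287409 0.01464991 1.15794455]
```

View pics/a.png

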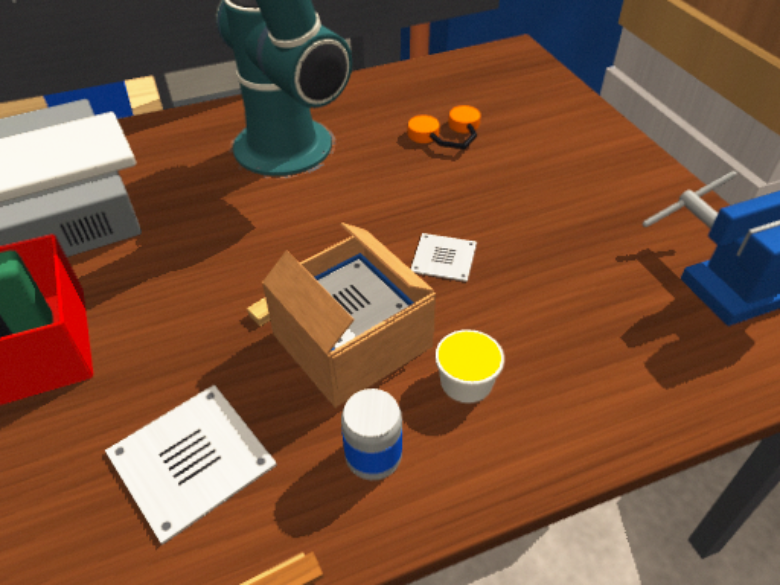

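View pics/b.png

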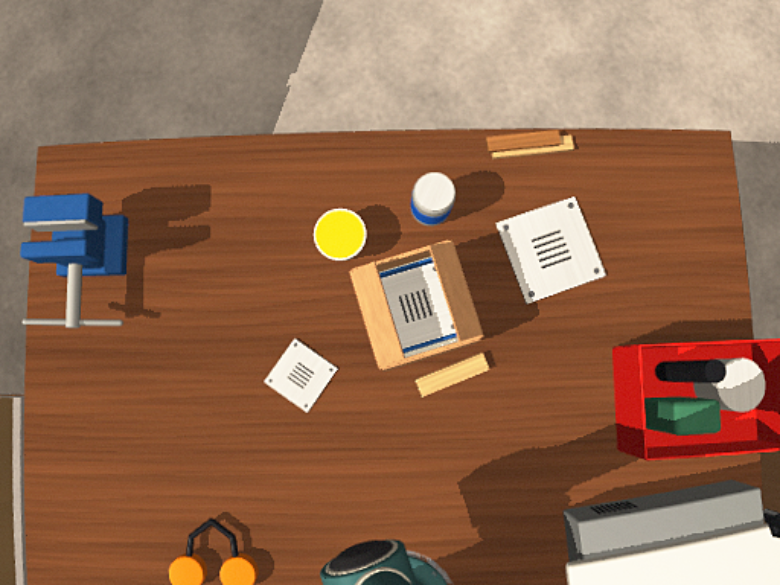

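The top view shows the carton at about (415,305). Its flaps are on the left (+y, edge ~365,320) and right (-y, ~460,290), the tub is at (340,235), the can at (433,200) and the offcut at (453,375). Next I measure from depth.

```bash
python3 - <<'E'
from h import *
b=load('top');P=cloud(b);a=load('scene');Q=cloud(a)
s=512/780
for n,(u,v) in dict(c=(415,305),tub=(340,235),can=(433,190),off=(453,375),fl_in=(395,310),fl_out=(360,310),fr=(455,295)).items():
    print(n,P[int(v*s),int(u*s)].round(3))
R=np.vstack([P.reshape(-1,3),Q.reshape(-1,3)])
c0=P[int(305*s),int(415*s),:2]
near=R[(np.abs(R[:,:2]-c0).max(1)<.16)&(R[:,2]>0.118)&(R[:,2]<.131)]
# rim/crease points
r=cv2.minAreaRect(near[:,:2].astype(np.float32)*1000);print(r,len(near)); print(cv2.boxPoints(r))
# height map of top view
g=P[150:245:4,225:325:4,2]*1000
print(g.astype(int))
E
```

```text
c [ 0.576 -0.044  0.096]
tub [0.716 0.091 0.066]
can [ 0.787 -0.083  0.109]
off [ 0.448 -0.117  0.016]
fl_in [ 0.57  -0.008  0.092]
fl_out [ 0.581  0.059 -0.002]
fr [ 0.587 -0.109  0.152]
((576.2510375976562, -44.58448791503906), (188.1102294921875, 192.21786499023438), 15.513758659362793) 1261
[[ 459.91647    22.865936]
 [ 511.32895  -162.3487  ]
 [ 692.5856   -112.03491 ]
 [ 641.1731     73.17972 ]]
[[  63   67   67   62   -2   -2    0    3    0    1    0    0    3    2
     1    0    5    0   -1    1    0   -1   -4    0    2]
 [  65   67   63   65    0    0    3    0   -3    2    0    2    2    3
     1    0    0   -1    2   -2    1   -1    2    1   -2]
 [  64   64   65   60    1    0    3    1    0    1   -4   -4    0    3
     1    0    3  123    0    3    4    0    2    0    5]
 [  66   59   65   65    0    0    1    0    0    2    0   -2    1  121
   122  157  150  144  132    4    0    3    1    1    0]
 [  65   63   58   -2    3    2   -1   -2    1    2  121  125  122  110
    90  163  154  146  131    2    4    5   -1   -1    1]
 [  58    1   -6   -1    0   -3   -2  122  12
[... 1725 characters left out ...]
 93   97   96   56  163  159  124  124    0    0]
 [  -4    1   -3    2   -1  129  142  150  154  163   92   96   76   96
    98   54   57   39  127  118  118   58    2    4    3]
 [   0   -1    0    1    0  128  138  146  154  162   96   67   57   58
   127  126  119  102    2    1   -1    2    0    1   -1]
 [   1    0    0   -1    0    1  133  143  151  163  167  123  124  124
    90    0 1157    0    0    0   -2    2   20   18    0]
 [   1    0 1157   -1   -2    0  132  144  123  129  119   75    0    2
     0    0    0    0    1   18   19   18   18   18    0]
 [   0    0    4    0    5    3   -1  117   63    0    1    1    0   -4
    -1    2    0   21   18   19   19   18   13   17    1]]
```

Carton centre is about (0.576, -0.044) with yaw 15.5°. The rim measures 188 x 192 mm, which fits. The flap edges are near z 0.166, so both angles are about 0.75, and the plate top is near 0.096, about 15 mm high. Now I compute the approach in tool axes.

```bash
cat >> h.py <<'E'
C=np.array([.5765,-.0445]);YAW=np.radians(15.5)
Rc=Ro.from_euler('z',YAW).as_matrix()
def go(*targets):
    "targets: points in carton frame (z above bench); prints tool-axis shifts in full-scale units"
    s=bot.read_state(); R=Ro.from_rotvec(s['tcp_rot']); p=s['tool_pos']
    print('carton-frame TCP',(Rc.T@(p-[*C,0])).round(4),'F',(Rc.T@s['wrist_force']).round(1),'t',s['time'],'w',s['width'])
    T=Ro.from_matrix(Rc@np.diag([1,-1,-1]))
    print('turn',((R.inv()*T).as_rotvec()/.5).round(3))
    for t in targets:
        q=Rc@np.array(t)+[*C,0]; print('shift',(R.inv().apply(q-p)/.1).round(3)); p=q
E
python3 -c "
from h import *
go((0,0,.29),(0,0,.14))"
```

```text
carton-frame TCP [-0.5016 -0.4761  0.2301] F [ 0.2  0.2 -0.1] t 0.1 w 1.004183724150522
turn [-0.004 -0.     0.125]
shift [ 5.303 -4.44  -0.59 ]
shift [-0.     0.003  1.5  ]
```

Emit:
{"api": "play_rows", "payload": {
  "moves": [
    [[0, 0, 0, 0.26, -0.22, -0.12, 0], [0, 0, 0, 0.26, -0.22, -0.12, 0], [0, 0, 0, 0.26, -0.22, -0.12, 0], [0, 0, 0, 0.26, -0.22, -0.12, 0], [0, 0, 0, 0.26, -0.22, -0.12, 0]]
  ]
}}

```text
time: 0.52
tool_pos: [0.3077, -0.4898, 0.291]
tcp_rot: [-3.097, -0.519, 0.0]
wrist_force: [0.0, -1.1, 1.1]
width: 0.297
grip_force: 0.0
```

Emit:
{"api": "play_rows", "payload": {
  "moves": [
    [[0, 0, 0, 0.28, -0.23, 0, 0], [0, 0, 0, 0.28, -0.23, 0, 0], [0, 0, 0, 0.28, -0.23, 0, 0], [0, 0, 0, 0.28, -0.23, 0, 0], [0, 0, 0, 0.28, -0.23, 0, 0]]
  ]
}}

```text
time: 0.93
tool_pos: [0.4025, -0.3353, 0.2909]
tcp_rot: [-3.098, -0.52, 0.0]
wrist_force: [1.3, -0.3, 0.2]
width: -0.003
grip_force: 0.0
```

Emit:
{"api": "play_rows", "payload": {
  "moves": [
    [[0, 0, 0, 0.28, -0.23, 0, 0], [0, 0, 0, 0.28, -0.23, 0, 0], [0, 0, 0, 0.28, -0.23, 0, 0], [0, 0, 0, 0.28, -0.23, 0, 0], [0, 0, 0, 0.28, -0.23, 0, 0]]
  ]
}}

```text
time: 1.35
tool_pos: [0.4973, -0.1809, 0.2909]
tcp_rot: [-3.098, -0.52, 0.001]
wrist_force: [0.2, -0.8, 1.0]
width: -0.001
grip_force: 0.0
```

Emit:
{"api": "play_rows", "payload": {
  "moves": [
    [[0, 0, 0, 0.24, -0.2, 0, 0], [0, 0, 0, 0.24, -0.2, 0, 0], [0, 0, 0, 0.24, -0.2, 0, 0], [0, 0, 0.12, 0.24, -0.2, 0, 0], [0, 0, 0, 0, 0, 0, 0]]
  ]
}}

```text
time: 1.77
tool_pos: [0.5634, -0.0711, 0.2906]
tcp_rot: [-3.109, -0.43, -0.001]
wrist_force: [-0.3, 0.1, 0.2]
width: 0.002
grip_force: 0.0
```

```bash
python3 -c "
from h import *
go((0,0,.29),(0,0,.14))"
```

```text
carton-frame TCP [-0.0198 -0.0222  0.2906] F [-0.3  0.2  0.2] t 1.7667 w 0.002279290641031385
turn [-0.005 -0.002  0.009]
shift [ 0.199 -0.221  0.006]
shift [-0.002  0.004  1.5  ]
```

Emit:
{"api": "play_rows", "payload": {
  "moves": [
    [[0, 0, 0, 0.2, -0.22, 0, 0], [0, 0, 0, 0, 0, 0.4, 0], [0, 0, 0, 0, 0, 0.4, 0], [0, 0, 0, 0, 0, 0.4, 0], [0, 0, 0, 0, 0, 0.3, 0]]
  ]
}}

```text
time: 2.18
tool_pos: [0.5726, -0.049, 0.1375]
tcp_rot: [-3.111, -0.428, 0.006]
wrist_force: [-0.5, 0.0, -0.9]
width: 0.007
grip_force: 0.0
```

```bash
python3 - <<'E'
from h import *
go((0,0,.14))
a=cam('scene'); save(a,'c',(150,130,310,280),5)
E
```

```text
carton-frame TCP [-0.0049 -0.0033  0.1375] F [-0.5  0.2 -0.9] t 2.1833 w 0.006507878108161279
turn [-0.003  0.007  0.006]
shift [ 0.049 -0.033 -0.025]
```

View pics/c.png

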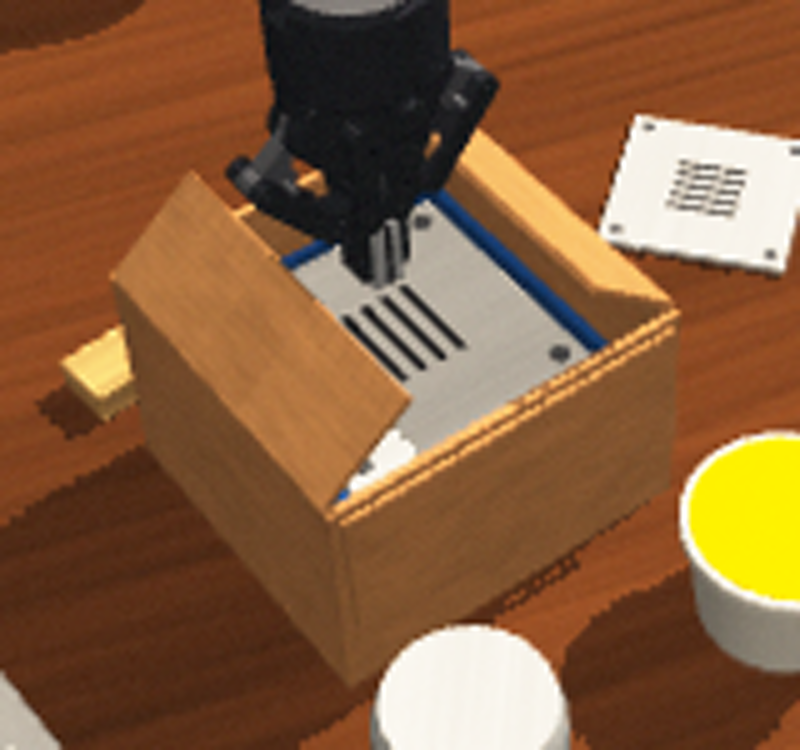

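The closed fingers stand mid-gap at about (385,250), clear of the plate. The linkage knuckles at (240,170) and (480,75) overhang the flap edges, so I'll raise the tool and turn it 90°, which makes it narrow across y.

Emit:
{"api": "play_rows", "payload": {
  "moves": [
    [[0, 0, 0, 0.05, 0, -0.4, 0], [0, 0, 0, 0, 0, -0.3, 0], [0, 0, 0.24, 0, 0, 0, 0], [0, 0, 0.24, 0, 0, 0, 0], [0, 0, 0.24, 0, 0, 0, 0]]
  ]
}}

```text
time: 2.65
tool_pos: [0.5803, -0.0484, 0.2136]
tcp_rot: [3.138, -0.146, 0.004]
wrist_force: [-0.9, -0.1, -0.4]
width: -0.002
grip_force: 0.0
```

Emit:
{"api": "play_rows", "payload": {
  "moves": [
    [[0, 0, 0.24, 0, 0, 0, 0], [0, 0, 0.24, 0, 0, 0, 0], [0, 0, 0.24, 0, 0, 0, 0], [0, 0, 0.24, 0, 0, 0, 0], [0, 0, 0.24, 0, 0, 0, 0]]
  ]
}}

```text
time: 3.07
tool_pos: [0.5796, -0.0483, 0.2124]
tcp_rot: [2.955, -1.067, 0.001]
wrist_force: [-0.1, 0.3, -0.3]
width: -0.0
grip_force: 0.0
```

Emit:
{"api": "play_rows", "payload": {
  "moves": [
    [[0, 0, 0.24, 0, 0, 0, 0], [0, 0, 0.24, 0, 0, 0, 0], [0, 0, 0.24, 0, 0, 0, 0], [0, 0, 0.24, 0, 0, 0, 0], [0, 0, 0.24, 0, 0, 0, 0]]
  ]
}}

```text
time: 3.48
tool_pos: [0.5732, -0.082, 0.2109]
tcp_rot: [-2.526, 1.771, 0.032]
wrist_force: [0.1, -0.1, 0.5]
width: -0.0
grip_force: 0.0
```

```bash
python3 -c "
from h import *
go((0,0,.14),(0,.03,.14),(0,.06,.15),(0,.09,.16),(0,.115,.16)); print(bot.read_state()['q'].round(2))"
```

```text
carton-frame TCP [-0.0132 -0.0353  0.2109] F [ 0.1 -0.2  0.5] t 3.4833 w -0.00019000236595364048
turn [-0.129  0.029 -2.986]
shift [-0.306 -0.135  0.73 ]
shift [-0.299 -0.023  0.016]
shift [-0.304 -0.026 -0.084]
shift [-0.304 -0.026 -0.084]
shift [-0.249 -0.019  0.013]
[-0.22  0.09  1.84  0.06  1.2   2.55]
```

```bash
sed -i 's/^def go(\*targets):/def go(*targets,rz=0):/; s/T=Ro.from_matrix(Rc@np.diag(\[1,-1,-1\]))/T=Ro.from_matrix(Rc@np.diag([1,-1,-1]))*Ro.from_rotvec([0,0,rz])/' h.py
python3 -c "
from h import *
go((0,0,.21),rz=1.4)"
```

```text
carton-frame TCP [-0.0132 -0.0353  0.2109] F [ 0.1 -0.2  0.5] t 3.4833 w -0.00019000236595364048
turn [-0.073  0.096 -0.187]
shift [-0.341 -0.159  0.031]
```

Emit:
{"api": "play_rows", "payload": {
  "moves": [
    [[0, 0, 0, -0.34, -0.16, 0.03, 0], [-0.07, 0.1, -0.19, 0, 0, 0, 0], [0, 0, 0, 0, 0, 0, 0]]
  ]
}}

```text
time: 3.73
tool_pos: [0.5731, -0.0593, 0.2082]
tcp_rot: [-2.658, 1.644, 0.005]
wrist_force: [0.5, 0.3, 0.2]
width: -0.004
grip_force: 0.0
```

```bash
python3 -c "
from h import *
go((0,0,.21),(0,0,.14),(0,.03,.14),(0,.06,.15),(0,.09,.16),(0,.12,.16),rz=1.4); print(bot.read_state()['q'].round(2))"
```

```text
carton-frame TCP [-0.0072 -0.0134  0.2082] F [0.5 0.2 0.2] t 3.7333 w -0.0038820321753947804
turn [-0.025  0.023  0.043]
shift [-0.118 -0.097 -0.016]
shift [0.008 0.009 0.7  ]
shift [-0.294 -0.057  0.004]
shift [-0.296 -0.059 -0.096]
shift [-0.296 -0.059 -0.096]
shift [-0.294 -0.057  0.004]
[-0.16  0.09  1.85  0.02  1.2   2.52]
```

Emit:
{"api": "play_rows", "payload": {
  "moves": [
    [[0, 0, -0.23, -0.12, -0.1, 0, 0], [0, 0, -0.23, 0, 0, 0, 0], [0, 0, 0, 0, 0, 0, 0]]
  ]
}}

```text
time: 3.98
tool_pos: [0.5771, -0.0434, 0.2083]
tcp_rot: [-2.827, 1.327, 0.002]
wrist_force: [0.2, -0.2, -0.1]
width: -0.002
grip_force: 0.0
```

```bash
python3 -c "
from h import *
go((0,0,.21),(0,0,.14),(0,.03,.14),(0,.06,.15),(0,.09,.16),(0,.12,.16),rz=1.2); print(bot.read_state()['q'].round(2))"
```

```text
carton-frame TCP [0.0009 0.0009 0.2083] F [ 0.2 -0.3 -0.1] t 3.9833 w -0.0015816184708262802
turn [-0.032  0.019  0.104]
shift [ 0.004  0.011 -0.017]
shift [0.006 0.011 0.7  ]
shift [-0.274 -0.123  0.005]
shift [-0.274 -0.125 -0.095]
shift [-0.274 -0.125 -0.095]
shift [-0.274 -0.123  0.005]
[-0.13  0.1   1.84  0.02  1.2   2.31]
```

Emit:
{"api": "play_rows", "payload": {
  "moves": [
    [[0, 0, 0, 0, 0, 0.35, 0], [0, 0, 0, 0, 0, 0.35, 0], [0, 0, 0, -0.27, -0.12, 0, 0], [0, 0, 0, -0.14, -0.06, -0.04, 0], [0, 0, 0, -0.14, -0.06, -0.05, 0]]
  ]
}}

```text
time: 4.4
tool_pos: [0.5593, 0.0145, 0.1463]
tcp_rot: [-2.825, 1.338, 0.007]
wrist_force: [-0.4, -2.3, -1.0]
width: 0.003
grip_force: 0.6
```

Emit:
{"api": "play_rows", "payload": {
  "moves": [
    [[0, 0, 0, -0.14, -0.06, -0.05, 0], [0, 0, 0, -0.14, -0.06, -0.05, 0], [0, 0, 0, -0.14, -0.06, 0, 0], [0, 0, 0, -0.14, -0.06, 0, 0], [0, 0, 0, 0, 0, 0, 0]]
  ]
}}

```text
time: 4.82
tool_pos: [0.5431, 0.0746, 0.159]
tcp_rot: [-2.824, 1.333, 0.003]
wrist_force: [0.0, -0.6, 0.5]
width: 0.0
grip_force: 0.0
```

```bash
python3 - <<'E'
from h import *
go((0,.135,.16),rz=1.2); print(bot.read_state()['q'].round(2))
a=cam('scene'); save(a,'d',(150,130,310,280),4)
E
```

```text
carton-frame TCP [-0.0003  0.1237  0.159 ] F [-0.1 -0.6  0.5] t 4.8167 w 0.00044208758936417305
turn [-0.032  0.02   0.094]
shift [-0.102 -0.049 -0.008]
[0.08 0.08 1.96 0.02 1.1  2.52]
```

View pics/d.png

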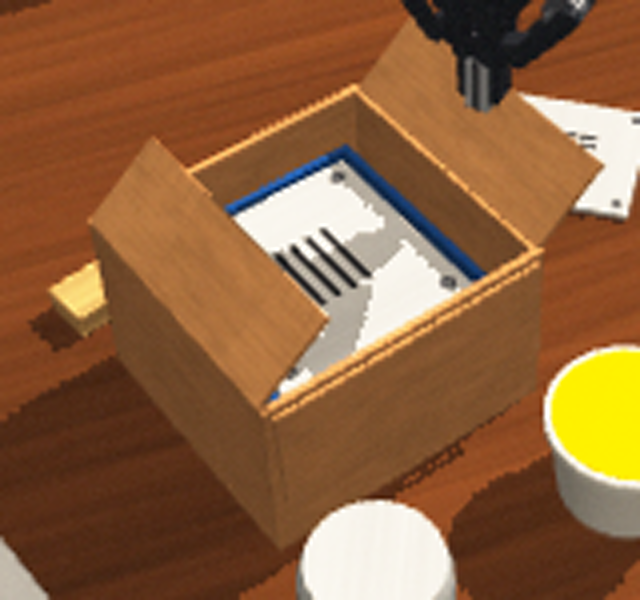

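The left flap now leans well back, with its edge at about (600,165). Next I reverse and push the right flap.

Emit:
{"api": "play_rows", "payload": {
  "moves": [
    [[0, 0, 0, 0.3, 0.14, 0, 0], [0, 0, 0, 0.3, 0.14, 0, 0], [0, 0, 0, 0.3, 0.14, 0, 0], [0, 0, 0, 0.2, 0.09, 0.1, 0], [0, 0, 0, 0, 0, 0.1, 0]]
  ]
}}

```text
time: 5.28
tool_pos: [0.5764, -0.0488, 0.1374]
tcp_rot: [-2.823, 1.339, -0.003]
wrist_force: [-0.5, 0.6, 0.4]
width: -0.001
grip_force: 0.0
```

```bash
python3 -c "
from h import *
go((0,0,.14),(0,-.03,.14),(0,-.06,.15),(0,-.09,.16),(0,-.125,.16),rz=1.2); print(bot.read_state()['q'].round(2))"
```

```text
carton-frame TCP [-0.0013 -0.0041  0.1374] F [-0.3  0.8  0.4] t 5.2833 w -0.0006975067410811757
turn [-0.033  0.012  0.087]
shift [-0.033 -0.029 -0.026]
shift [ 0.275  0.121 -0.003]
shift [ 0.274  0.119 -0.103]
shift [ 0.274  0.119 -0.103]
shift [ 0.32   0.141 -0.004]
[-0.14  0.15  1.92  0.02  1.06  2.31]
```

Emit:
{"api": "play_rows", "payload": {
  "moves": [
    [[0, 0, 0, 0.24, 0.1, 0, 0], [0, 0, 0, 0.14, 0.06, -0.05, 0], [0, 0, 0, 0.14, 0.06, -0.05, 0], [0, 0, 0, 0.14, 0.06, -0.05, 0], [0, 0, 0, 0.14, 0.06, -0.05, 0]]
  ]
}}

```text
time: 5.7
tool_pos: [0.5991, -0.1283, 0.1556]
tcp_rot: [-2.825, 1.331, 0.004]
wrist_force: [-0.0, 3.3, -2.3]
width: -0.0
grip_force: 1.4
```

Emit:
{"api": "play_rows", "payload": {
  "moves": [
    [[0, 0, 0, 0.14, 0.06, 0, 0], [0, 0, 0, 0.14, 0.06, 0, 0], [0, 0, 0, 0.03, 0.02, 0, 0], [0, 0, 0, 0, 0, 0, 0]]
  ]
}}

```text
time: 6.03
tool_pos: [0.6085, -0.1619, 0.1547]
tcp_rot: [-2.826, 1.333, 0.001]
wrist_force: [0.8, 0.4, 0.6]
width: 0.002
grip_force: 0.0
```

```bash
python3 - <<'E'
from h import *
go((0,-.06,.16),(0,0,.2),rz=1.2); print(bot.read_state()['q'].round(2))
a=cam('scene'); save(a,'e',(120,110,310,280),4)
E
```

```text
carton-frame TCP [-0.0005 -0.1217  0.1547] F [0.9 0.1 0.6] t 6.0333 w 0.0021019473045947716
turn [-0.03   0.017  0.096]
shift [-0.562 -0.256 -0.044]
shift [-0.551 -0.25  -0.392]
[-0.31  0.23  1.79  0.02  1.12  2.13]
```

View pics/e.png

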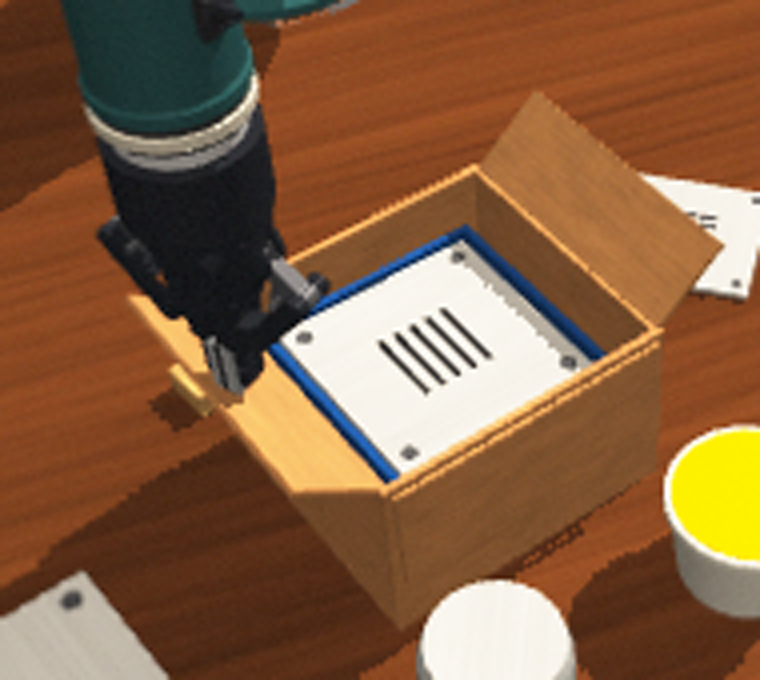

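Both flaps are folded past upright and the plate is fully visible, its screw heads at (458,255), (305,337), (408,453) and (568,362). I raise the tool to centre, turn back and open the fingers.

Emit:
{"api": "play_rows", "payload": {
  "moves": [
    [[0, 0, 0, -0.28, -0.13, -0.1, 0], [0, 0, 0, -0.28, -0.13, -0.1, 0], [0, 0, 0, -0.28, -0.13, -0.3, 0], [0, 0, 0, -0.28, -0.12, -0.3, 0], [0, 0, -0.23, 0, 0, -0.1, 0]]
  ]
}}

```text
time: 6.5
tool_pos: [0.5761, -0.0401, 0.2493]
tcp_rot: [-2.897, 1.159, -0.005]
wrist_force: [0.9, -0.6, 0.6]
width: -0.004
grip_force: 0.0
```

Emit:
{"api": "play_rows", "payload": {
  "moves": [
    [[0, 0, -0.23, 0, 0, 0, 40], [0, 0, -0.23, 0, 0, 0, 85.4], [0, 0, -0.23, 0, 0, 0, 85.4], [0, 0, -0.23, 0, 0, 0, 85.4], [0, 0, -0.23, 0, 0, 0, 85.4]]
  ]
}}

```text
time: 6.92
tool_pos: [0.5754, -0.0441, 0.2446]
tcp_rot: [-3.112, 0.286, -0.006]
wrist_force: [0.5, 0.8, -0.1]
width: 0.711
grip_force: 0.0
```

Emit:
{"api": "play_rows", "payload": {
  "moves": [
    [[0, 0, -0.23, 0, 0, 0, 85.4], [0, 0, -0.23, 0, 0, 0, 85.4], [0, 0, -0.23, 0, 0, 0, 85.4], [0, 0, -0.23, 0, 0, 0, 85.4], [0, 0, 0, 0, 0, 0, 85.4]]
  ]
}}

```text
time: 7.33
tool_pos: [0.5754, -0.0442, 0.2444]
tcp_rot: [-3.097, -0.426, -0.012]
wrist_force: [0.8, 0.6, -0.4]
width: 0.998
grip_force: 0.0
```

```bash
python3 - <<'E'
from h import *
go((0,0,.2)); print(bot.read_state()['q'].round(2))
L=(cloud(load('scene'))-[*C,0])@Rc
p=L[170:250,170:290].reshape(-1,3); q=p[(np.abs(p[:,0])<58)&(np.abs(p[:,:2]).max(1)<.055)&(p[:,2]>.08)&(p[:,2]<.112)]
A=np.c_[q[:,:2],np.ones(len(q))]; print(len(q),np.linalg.lstsq(A,q[:,2],rcond=None)[0])
for s in (1,-1):
    f=L.reshape(-1,3); f=f[(np.abs(f[:,0])<.08)&(s*f[:,1]>.098)&(s*f[:,1]<.16)&(f[:,2]>.13)&(f[:,2]<.19)]
    if s<0: f=f[f[:,0]>.045]
    print(s,len(f),np.median(np.arctan2(f[:,2]-.125,-(s*f[:,1]-.093))))
E
```

```text
carton-frame TCP [-0.001   0.0006  0.2444] F [ 1.   0.4 -0.4] t 7.3333 w 0.9984451680090921
turn [-0.029 -0.019  0.006]
shift [0.006 0.012 0.444]
[-0.13  0.07  1.81  0.02  1.26  1.16]
1658 [ 0.00106645 -0.00667514  0.09520254]
1 1249 2.4269420121680003
-1 219 2.48738096427066
```

The flaps measure about 2.43 and 2.49 rad. The plate top is level at 0.095, which is 14 mm high. Now I descend with open fingers.

Emit:
{"api": "play_rows", "payload": {
  "moves": [
    [[-0.03, -0.02, 0, 0, 0, 0.34, 85.4], [0, 0, 0, 0, 0, 0.34, 85.4], [0, 0, 0, 0, 0, 0.34, 85.4], [0, 0, 0, 0, 0, 0.3, 85.4], [0, 0, 0, 0, 0, 0, 85.4]]
  ]
}}

```text
time: 7.75
tool_pos: [0.57, -0.0431, 0.1054]
tcp_rot: [-3.111, -0.419, 0.02]
wrist_force: [-1.0, 0.2, -0.5]
width: 1.0
grip_force: 0.0
```

Emit:
{"api": "play_rows", "payload": {
  "moves": [
    [[0, 0, 0, 0, 0, 0.06, 85.4], [0, 0, 0, 0, 0, 0.06, 85.4], [0, 0, 0, 0, 0, 0.06, 85.4], [0, 0, 0, 0, 0, 0, 85.4]]
  ]
}}

```text
time: 8.08
tool_pos: [0.5767, -0.0441, 0.0954]
tcp_rot: [3.112, 0.422, 0.002]
wrist_force: [-0.7, 0.7, -0.4]
width: 1.002
grip_force: 0.0
```

```bash
python3 - <<'E'
from h import *
go((0,0,.081))
a=cam('scene'); save(a,'f',(150,130,310,280),4)
E
```

```text
carton-frame TCP [0.0003 0.0003 0.0954] F [-0.5  0.9 -0.4] t 8.0833 w 1.0015019185966225
turn [ 0.002 -0.003 -0.002]
shift [-0.003  0.003  0.144]
```

View pics/f.png

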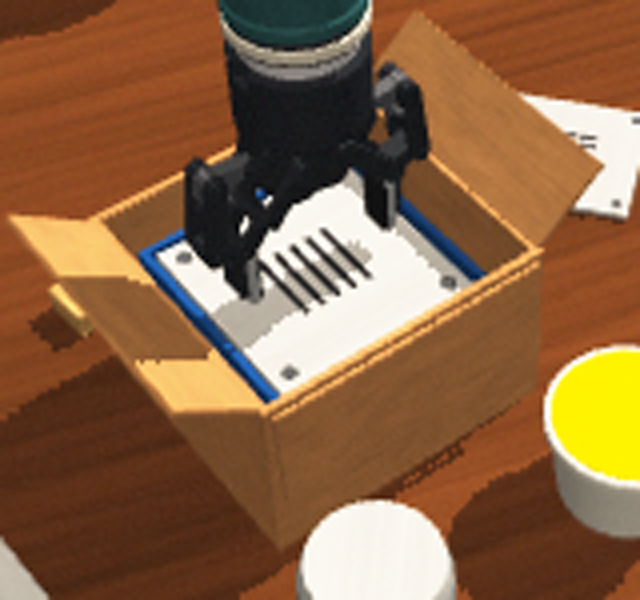

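The open fingers straddle the slots at (250,285) and (390,215), over the plate and clear of the walls. I press on in small steps.

Emit:
{"api": "play_rows", "payload": {
  "moves": [
    [[0, 0, 0, 0, 0, 0.06, 85.4], [0, 0, 0, 0, 0, 0.04, 85.4], [0, 0, 0, 0, 0, 0.02, 85.4], [0, 0, 0, 0, 0, 0.02, 85.4], [0, 0, 0, 0, 0, 0, 85.4]]
  ]
}}

```text
time: 8.55
tool_pos: [0.576, -0.0441, 0.0808]
tcp_rot: [3.113, 0.423, 0.0]
wrist_force: [-0.7, -0.2, 0.6]
width: 1.0
grip_force: 0.4
```

Emit:
{"api": "play_rows", "payload": {
  "moves": [
    [[0, 0, 0, 0, 0, 0.02, 85.4], [0, 0, 0, 0, 0, 0.02, 85.4], [0, 0, 0, 0, 0, 0.02, 85.4], [0, 0, 0, 0, 0, 0, 85.4], [0, 0, 0, 0, 0, 0, 85.4]]
  ]
}}

```text
time: 8.97
tool_pos: [0.576, -0.0441, 0.0756]
tcp_rot: [3.113, 0.423, 0.0]
wrist_force: [-2.1, 0.1, 6.2]
width: 1.004
grip_force: 3.1
```

Emit:
{"api": "play_rows", "payload": {
  "moves": [
    [[0, 0, 0, 0, 0, 0.02, 85.4], [0, 0, 0, 0, 0, 0.02, 85.4], [0, 0, 0, 0, 0, 0.01, 85.4], [0, 0, 0, 0, 0, 0, 85.4], [0, 0, 0, 0, 0, 0, 85.4]]
  ]
}}

```text
time: 9.38
tool_pos: [0.5761, -0.0441, 0.0707]
tcp_rot: [3.113, 0.423, 0.0]
wrist_force: [-3.6, 0.5, 6.5]
width: 0.998
grip_force: 3.4
```

```bash
cat >> h.py <<'E'
def plate(n='scene',m=.064):
    L=(cloud(cam(n))-[*C,0])@Rc; p=L[100:300,120:340].reshape(-1,3)
    q=p[(np.abs(p[:,:2]).max(1)<m)&(p[:,2]>.07)&(p[:,2]<.104)]
    for i in range(3):
        k=np.linalg.lstsq(np.c_[q[:,:2],np.ones(len(q))],q[:,2],rcond=None)[0]
        r=q@np.array([-k[0],-k[1],1])-k[2]; q=q[np.abs(r)<.006]
    print('plate',len(q),k.round(4))
E
python3 -c "
from h import *
go((0,0,.068)); plate()"
```

```text
carton-frame TCP [-0.0003  0.0005  0.0707] F [-3.4  1.5  6.5] t 9.3833 w 0.9981547205623384
turn [ 0.001 -0.    -0.001]
shift [0.003 0.005 0.027]
plate 1460 [ 0.0004 -0.0002  0.0843]
```

Emit:
{"api": "play_rows", "payload": {
  "moves": [
    [[0, 0, 0, 0, 0, 0.01, 85.4], [0, 0, 0, 0, 0, 0.01, 85.4], [0, 0, 0, 0, 0, 0.01, 85.4], [0, 0, 0, 0, 0, 0, 85.4], [0, 0, 0, 0, 0, 0, 85.4]]
  ]
}}

```text
time: 9.85
tool_pos: [0.5761, -0.0441, 0.0679]
tcp_rot: [3.113, 0.423, 0.0]
wrist_force: [-2.8, -1.1, 7.6]
width: 0.997
grip_force: 3.8
```

Emit:
{"api": "play_rows", "payload": {
  "moves": [
    [[0, 0, 0, 0, 0, 0.01, 85.4], [0, 0, 0, 0, 0, 0, 85.4], [0, 0, 0, 0, 0, 0, 85.4]]
  ]
}}

```text
time: 10.1
tool_pos: [0.5761, -0.0441, 0.0678]
tcp_rot: [3.113, 0.423, -0.0]
wrist_force: [-5.3, 0.3, 13.8]
width: 0.999
grip_force: 6.7
```

```bash
python3 -c "
from h import *
go((0,0,.068)); plate()"
```

```text
carton-frame TCP [-0.0003  0.0005  0.0678] F [-5.1  1.7 13.8] t 10.1 w 0.9987616704507433
turn [ 0.001  0.    -0.001]
shift [ 0.003  0.005 -0.002]
plate 1406 [0.0011 0.0001 0.0815]
```

The plate has stopped: the force is rising, its top is at 0.0815 and it is level. One last firm push, then I retreat straight up.

Emit:
{"api": "play_rows", "payload": {
  "moves": [
    [[0, 0, 0, 0, 0, 0.01, 85.4], [0, 0, 0, 0, 0, 0.01, 85.4], [0, 0, 0, 0, 0, 0, 85.4], [0, 0, 0, 0, 0, 0, 85.4]]
  ]
}}

```text
time: 10.48
tool_pos: [0.5762, -0.0441, 0.0678]
tcp_rot: [3.113, 0.423, -0.0]
wrist_force: [-10.8, 0.6, 24.8]
width: 1.002
grip_force: 12.4
```

Emit:
{"api": "play_rows", "payload": {
  "moves": [
    [[0, 0, 0, 0, 0, -0.1, 85.4], [0, 0, 0, 0, 0, -0.3, 85.4], [0, 0, 0, 0, 0, -0.4, 85.4], [0, 0, 0, 0, 0, -0.4, 85.4], [0, 0, 0, 0, 0, -0.4, 85.4]]
  ]
}}

```text
time: 10.9
tool_pos: [0.5754, -0.044, 0.2249]
tcp_rot: [3.113, 0.423, -0.001]
wrist_force: [0.2, 0.5, 0.2]
width: 0.996
grip_force: 0.0
```

Emit:
{"api": "play_rows", "payload": {
  "moves": [
    [[0, 0, 0, 0, 0, -0.3, 85.4], [0, 0, 0, 0, 0, -0.3, 85.4], [0, 0, 0, 0, 0, 0, 85.4], [0, 0, 0, 0, 0, 0, 85.4]]
  ]
}}

```text
time: 11.23
tool_pos: [0.5776, -0.0442, 0.2867]
tcp_rot: [3.111, 0.422, 0.009]
wrist_force: [-0.5, 0.2, -0.3]
width: 0.996
grip_force: 0.0
```

```bash
python3 - <<'E'
from h import *
go((0,0,.25)); plate(); a=load('scene'); save(a,'g',(120,110,330,290),3.5)
L=(cloud(a)-[*C,0])@Rc
for s in (1,-1):
    f=L.reshape(-1,3); f=f[(np.abs(f[:,0])<.08)&(s*f[:,1]>.098)&(s*f[:,1]<.16)&(f[:,2]>.13)&(f[:,2]<.19)]
    print(s,len(f),np.median(np.arctan2(f[:,2]-.125,-(s*f[:,1]-.093))))
E
```

```text
carton-frame TCP [ 0.0011 -0.      0.2867] F [-0.4  0.4 -0.3] t 11.2333 w 0.9964220328598425
turn [ 0.005 -0.011 -0.001]
shift [-0.013 -0.001  0.367]
plate 1978 [ 0.0013 -0.0009  0.0815]
1 1247 2.428156627744335
-1 920 2.484002571480345
```

View pics/g.png

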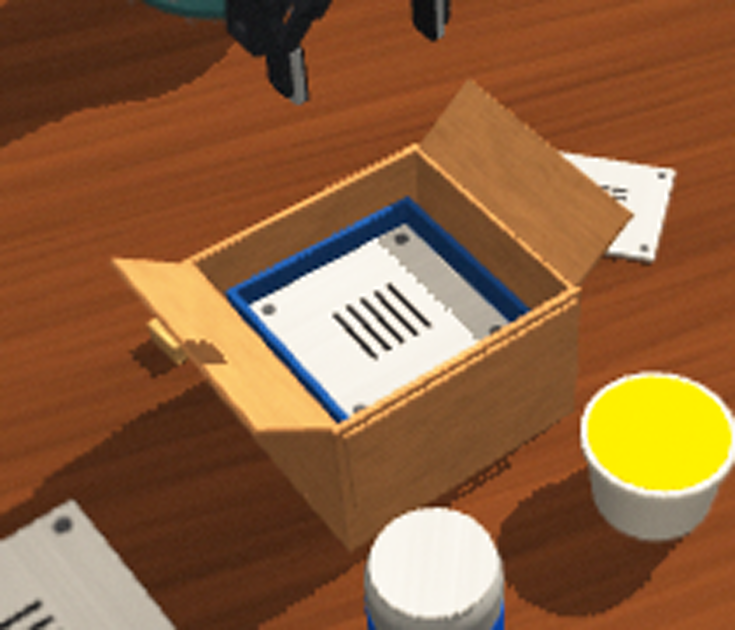

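The plate lies level and low inside the blue rim (centre at about (380,320)), both flaps stand back, and the arm is clear. I'm handing in.

```bash
python3 -c "
from workcell import bot
print(bot.finish_job())"
```

```text
the job is handed in; nothing more can be done
None
```

I handed the job in at about 11 s: both flaps stand folded back at about 2.4–2.5 rad, the cover plate measures level and fully home (top at 81.5 mm, 81 mm nominal), and the paint can, tub and offcut were never touched; the hand-in gave no verdict.

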